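Get the lidded box out from behind the tall turnings

TASK

The little lidded wooden box at the back of the display board needs its finish. Stand the three tall turned pieces that crowd it in the shallow wooden tray, all three together, then stand the box in the middle of the turntable, and then put the three pieces back, each on the cork spot it came from. Keep the pieces and the box upright throughout, and do not disturb the glass jar on the board.

Things in the scene. Friction and masses are not known exactly. Their poses are not given: they have to be found in the camera images.
- box_mid (a point): Centre (half-way up) of the small lidded box of pale wood: straight round side 52 mm across up to 36 mm high, lid with a 14 mm knob; 50 mm high, foot 25 mm below this point. 60 g. It starts on the board's rear middle spot; the three tall pieces stand 58 mm (centres) to its left, right and front, with no room for a gripper about the box until they are gone. z up; yaw means nothing.
- mill_mid (a point): Centre (half-way up) of the pepper mill of pale wood: 126 mm high, foot 50 mm across and 63 mm below this point, narrow waist, straight head 40 mm across from 21 to 49 mm above this point (best grip), domed top. About 150 g. z up; round, so yaw means nothing.
- vase_mid (a point): Centre (half-way up) of the bud vase of pale wood: 118 mm high, bulb 50 mm across low down, straight neck 24 mm across from 15 to 47 mm above this point (best grip), lip 32 mm across; foot 42 mm across, 59 mm below this point. About 120 g. z up; round, so yaw means nothing.
- stick_mid (a point): Centre (half-way up) of the candlestick of pale wood: 120 mm high, flat foot 50 mm across, 60 mm below this point, thin beaded stem 18 mm, straight cup 34 mm across from 24 to 58 mm above this point (best grip). About 120 g. z up; round, so yaw means nothing.
- board: Fixed dark board, 160 mm (x) by 210 (y), top 12 mm above the origin, which is at table height; x points to the rear edge, with a lip 22 mm high. Flush cork spots, 57 mm across, at x, y (mm) = 35, 0 (box) and 35, 58; 35, -58; -23, 0 (one tall piece each, any order). At the front corners -52, 78 and -52, -78 stand the jar and a wooden drawer pull 28 mm wide and high, either way round.
- tray: Fixed shallow open tray of medium-brown wood, 270 mm (its x) by 130 mm (its y) outside, rim 16 mm high, walls and floor 5 mm thick: floor top 5 mm above the origin, which is the centre of the underside at table height. It stands empty to one side of the board, left or right.
- turntable: Fixed low round finishing turntable of grey metal; it does not turn. Flat top 130 mm across, 30 mm above the origin, which is the centre of its underside at table height. It stands on the other side of the board from the tray.
- jar_mid (a point): Centre (half-way up) of a small amber glass jar with a metal cap, 40 mm across, 46 mm high, loose, in one front corner of the board. It must stay where it is.
Not all that is in view belongs to the job. What is shaped like the part that bears vase_mid but red is not meant. Of the things shaped like the part that bears box_mid, the wooden one is meant.

How it is judged:
By the outcome, as a careful person would: the job done as asked, in the order asked, and still so for the second after the job is handed in, with the robot touching nothing.
It also fails if it takes over 136 s, if anything falls off the work surface, if the arm or the gripper's body presses on something with over 40 N, if the wrist force passes 120 N, or if a joint passes its speed limit or range.

ROBOT

A 7-joint arm with a two-finger parallel gripper is mounted at the origin on the work surface. World frame = base frame: x ahead of the robot, y to its left, z up, the work surface at z = 0. Lengths are in mm, angles in rad, forces in N, time in s.
With the tool pointing down it reaches from about 350 to 900 mm from the base axis. Payload 7.2 kg.
Tool frame: the origin (TCP) lies midway between the tips of the shut fingers; the grasp point (between the pads) lies 19 mm behind it; z points along the fingers, y is the line along which they close (so a half turn about z gives the same grasp; the last joint's range is limited). The gripper opens to 85 mm and grips with 20 to 120 N. Pads are 22 mm wide; open, the fingers measure 114 mm over their backs; the gripper's body (76 mm by 85 mm) begins 54 mm behind the grasp point. The pads swing forward as they close: fully open they stand 13 mm farther back than shut.
Start: joints at [1.109, 0.411, -0.013, 1.596, 0.006, 1.134, -0.082], TCP at [239.801, -577.169, 231.297] pointing down, gripper open.
Joint ranges: [-2.95, 2.95], [-0.29, 1.99], [-1.47, 1.44], [0.14, 2.54], [-1.03, 4.17], [0.13, 1.85], [-2.86, 2.86]. Speed limits (rad/s): [2.39, 2.39, 3.01, 3.01, 3.14, 3.14, 3.14].

INTERFACE

Orientations are given as a unit quaternion [w, x, y, z].
In Python, from rig import observe, snapshot, job_done, masks_of gives the robot as it stands.
- The arm moves only by the tool jog_arm, never from a script. Its argument "targets" is text: rows parted by semicolons, each of 4 numbers parted by spaces: the shift along the world's x, y, z in cm, then the turn about the world's z in degrees. A call has 1 to 20 rows; each row shifts and turns the commanded pose from where the row before left it; what a row does not reach is not made up. A row lasts 1/10 s, in which the tool goes at most 50 mm and 8.59 degrees, less where a joint would pass 70% of its speed; a pose out of reach is approached as far as the arm can. A call is refused whole if a number of a shift passes 5 or a number of a turn 8.59, either way. A call with a gripper value outside its range is refused whole. "jaw" is the gripper's target within -1 to 1 (shut at 1, half-way at 0, fully open at -1), set as the call begins (left out, the last holds). The fingers move at their own pace and stop on an object; "force" is the grip in N (left out, the last holds). Time passes only in rows, so rows that do not move let the fingers close. It gives the time, the measured TCP pose, the force, the opening and the grip force at its end, in the units of the state.
- observe(): the state, without advancing time (a new reading comes with each control period).
- snapshot(name): name is "side" or "top"; returns a dict with "img" (400x640x3 uint8, red, green, blue), "K" (3x3 intrinsics, pixels), "R" (3x3) and "t" (3): a world point X has camera coordinates R X + t. Camera axes: x right, y down, z forward; pixel columns grow to the right and rows downward; lengths in mm; the calibration is good to about 2 mm. A picture is of the moment at which its call begins. There is no depth.
- job_done(): hands the job in; it is judged then, once.
Trained networks look in the newest picture that a camera, given by its name, has taken for a name from the list of things; names that differ only in an ending like _2 or _b are one class to them, and where a whole thing is asked for, a point or a joint stands for the part that bears it (a point fixed in the world has none). Each returns a list of dicts, best first, with "score" (0 to 1); they miss things now and then, are a little off and sometimes report something else, mostly with a low value. They report only what shows in the picture. A call takes as long as a camera call. They do not tell look-alikes from the thing itself.
- masks_of(camera, query): "pixels" (400x640 bool, what is visible of it) and "rect" ([left, top, right, bottom] in pixels, round what is visible of it).
The state is a dict: "time_s": time; "qpos": joint angles; "joint_velocities": joint speeds; "effort": joint torques, N m; "ee_pos": TCP position; "orientation": TCP orientation; "contact_force": force on the tool from outside, world axes, zero at the start; "moment": the same for the moment, N m; "finger_gap": opening from 0.0 (shut) to 1.0 (fully open); "finger_force": force on a finger pad.
Only numpy, scipy, OpenCV 4.12 (cv2) and the standard library are available. Lean on these libraries where they do the work, as an engineer would, in place of code of your own. Each camera call takes 0.05 s, during which the arm holds its last target. There are 200 camera calls.

## Working session

There is one attempt and no reset: what is moved stays moved. The work goes in short steps, Python scripts to look and compute and a tool call to move; the robot and the scene stay as the last step left them, time stands still between calls to the robot, and variables do not carry over. Pictures are saved under pics/ and viewed, at most 14 in all, crops included, and the job is handed in when it is done.

Besides the shell and the picture viewer there is one more tool, called as name(argument=value, ...) on one line, values as JSON. jog_arm: Moves the arm, as the interface text tells. Its arguments: {"type":"object","properties":{"targets":{"type":"string"},"jaw":{"type":"number"},"force":{"type":"number"}},"required":["targets"]}

```bash
mkdir -p pics; ls; python3 - <<'E'
from rig import *
import cv2
for n in("side","top"):
    s=snapshot(n); cv2.imwrite(f"pics/{n}0.png",s["img"][:,:,::-1])
    print(n,s["K"].tolist(),s["R"].round(4).tolist(),s["t"].round(1).tolist())
    for q in("box_mid","mill_mid","vase_mid","stick_mid","board","tray","turntable","jar_mid"):
        print(q,[(round(m["score"],2),[int(v) for v in m["rect"]]) for m in masks_of(n,q)])
o=observe();print(o)
E
```

```text
pics
side [[386.51263216733395, 0.0, 317.15872823991043], [0.0, 386.51263216733395, 203.73954222420647], [0.0, 0.0, 1.0]] [[0.9819, -0.1892, -0.0128], [-0.1372, -0.6624, -0.7365], [0.1309, 0.7249, -0.6763]] [-537.4, 128.9, 965.8]
box_mid [(0.44, [331, 201, 352, 216])]
mill_mid [(0.87, [334, 164, 350, 198])]
vase_mid [(0.79, [333, 194, 353, 231]), (0.72, [334, 230, 356, 275]), (0.68, [371, 223, 394, 270])]
stick_mid [(0.95, [312, 181, 332, 218])]
board [(0.74, [300, 188, 366, 249])]
tray [(0.8, [260, 283, 397, 375])]
turntable [(0.89, [275, 144, 312, 170])]
jar_mid [(0.54, [304, 216, 318, 239])]
top [[364.0769287447615, 0.0, 319.9928903409683], [0.0, 364.0769287447615, 201.76315677959923], [0.0, 0.0, 1.0]] [[-0.0093, -0.9998, 0.0168], [-0.9981, 0.0082, -0.061], [0.0608, -0.0173, -0.998]] [-9.6, 552.0, 870.7]
box_mid [(0.9, [298, 165, 320, 189]), (0.68, [224, 140, 248, 161])]
mill_mid [(0.79, [273, 158, 297, 179])]
vase_mid [(0.89, [369, 178, 399, 201]), (0.65, [371, 140, 395, 164]), (0.6, [322, 166, 342, 188])]
stick_mid [(0.57, [296, 185, 319, 210]), (0.31, [329, 209, 343, 226])]
boa
[... 215 characters left out ...]
879974,  0.41110952, -0.01271357,  1.59621076,  0.00561655,
        1.13430619, -0.08220501]), 'joint_velocities': array([ 0.00121031,  0.00069465, -0.00023337, -0.00079093, -0.00121492,
        0.00029098, -0.00118051]), 'effort': array([-1.08442400e-03, -6.00383520e+01,  6.80499673e-01, -2.99736625e+01,
        1.40315626e-02,  1.70450639e-03,  3.00220968e-07]), 'ee_pos': array([ 239.80027047, -577.16029337,  231.28706503]), 'orientation': array([ 2.15939879e-06,  9.80675747e-01,  1.95640179e-01, -4.25941597e-06]), 'contact_force': array([ 0.29920543, -0.04087045, -0.50938035]), 'moment': array([-0.0538726 , -0.01192647,  0.0408488 ]), 'finger_force': 0.0, 'finger_gap': 1.0043912888662285}
```

```bash
python3 - <<'E'
import cv2
t=cv2.imread("pics/top0.png")[120:290,150:490]; cv2.imwrite("pics/topc.png",cv2.resize(t,None,fx=2.3,fy=2.3,interpolation=2))
t=cv2.imread("pics/side0.png")[130:390,240:480]; cv2.imwrite("pics/sidec.png",cv2.resize(t,None,fx=2.3,fy=2.3,interpolation=2))
E
```

```text
(no output)
```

View pics/topc.png

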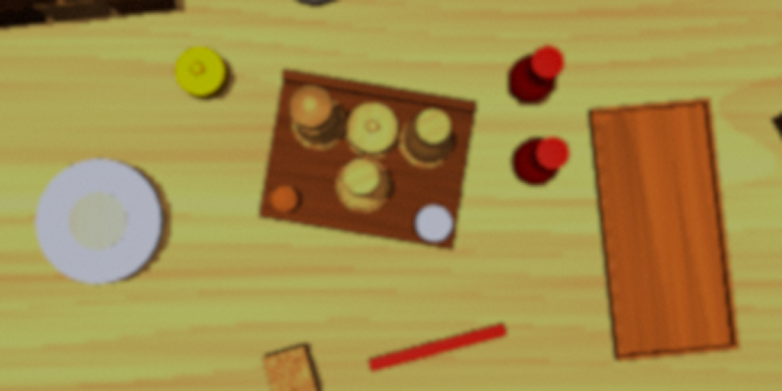

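View pics/sidec.png

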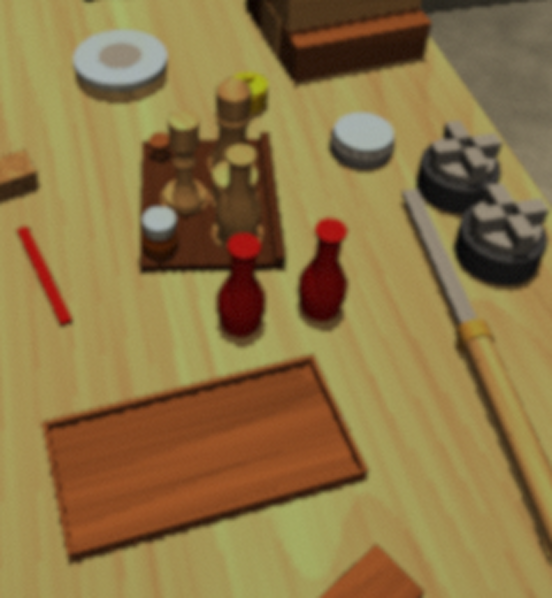

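```bash
cat > h.py <<'E'
from rig import *
import cv2,numpy as np
def ray(s,uv,z):
    R,t=s["R"],s["t"]; c=-R.T@t; d=R.T@np.linalg.inv(s["K"])@[uv[0],uv[1],1]
    return (c+d*(z-c[2])/d[2])
def proj(s,X):
    p=s["K"]@(s["R"]@np.asarray(X,float)+s["t"]); return p[:2]/p[2]
E
python3 - <<'E'
from h import *
s=snapshot("top")
def cr(u,v):return (u/2.3+150-.3,v/2.3+120-.3)
for n,u,v,z in [("mill",312,103,135),("vase",433,125,130),("stick",361,177,132),("knob",373,126,62),("boxrim",372,128,48),("jar",434,223,58),("pull",284,198,40),
 ("bFL",261,215,12),("bFR",452,248,12),("bRR",475,102,22),("bRL",285,72,22),("t1",590,110,16),("t2",709,100,16),("t3",736,347,16),("t4",616,357,16),("tt",99,221,30),("rv1",547,62,118),("rv2",552,153,118),("pen1",370,365,5),("pen2",505,330,5),("block",290,365,20),("ybox",197,69,50)]:
    print(n,ray(s,cr(u,v),z).round(0)[:2])
for q in("tray","turntable","board","box_mid","stick_mid"):
    m=masks_of("top",q)[0]["pixels"].astype(np.uint8)
    c=max(cv2.findContours(m,0,1)[0],key=cv2.contourArea); r=cv2.minAreaRect(c)
    z=dict(tray=16,turntable=30,board=14,box_mid=48).get(q,100)
    P=np.array([ray(s,p,z)[:2] for p in cv2.boxPoints(r)])
    print(q,P.round(0).tolist(),P.mean(0).round(1),ray(s,cv2.minEnclosingCircle(c)[0],z).round(1)[:2])
    print([np.linalg.norm(P[i]-P[i-1]).round() for i in range(4)])
print(observe()["time_s"])
E
```

```text
mill [625.  60.]
vase [604. -51.]
stick [556.  16.]
knob [613.   5.]
boxrim [613.   6.]
jar [514. -56.]
pull [542.  97.]
bFL [525. 124.]
bFR [489. -78.]
bRR [ 643. -104.]
bRL [677.  98.]
t1 [ 635. -228.]
t2 [ 645. -356.]
t3 [ 381. -377.]
t4 [ 373. -249.]
tt [520. 289.]
rv1 [ 665. -161.]
rv2 [ 578. -164.]
pen1 [366.  10.]
pen2 [ 401. -134.]
block [369.  93.]
ybox [675. 185.]
tray [[637.0, -221.0], [650.0, -360.0], [378.0, -380.0], [366.0, -243.0]] [ 507.8 -301.1] [ 507.3 -301.6]
[np.float64(272.0), np.float64(140.0), np.float64(273.0), np.float64(137.0)]
turntable [[548.0, 379.0], [608.0, 259.0], [494.0, 201.0], [435.0, 321.0]] [521.1 289.8] [520.8 289.9]
[np.float64(127.0), np.float64(134.0), np.float64(128.0), np.float64(133.0)]
board [[524.0, 130.0], [685.0, 101.0], [646.0, -107.0], [485.0, -76.0]] [584.9  12.3] [586.2  12.9]
[np.float64(209.0), np.float64(164.0), np.float64(212.0), np.float64(164.0)]
box_mid [[640.0, 30.0], [640.0, -17.0], [587.0, -17.0], [588.0, 31.0]] [613.5   6.8] [612.9   7.5]
[np.float64(52.0), np.float64(47.0), np.float64(52.0), np.float64(47.0)]
stick_mid [[543.0, 44.0], [582.0, 24.0], [562.0, -15.0], [523.0, 4.0]] [552.5  14.4] [552.1  14.6]
[np.float64(44.0), np.float64(44.0), np.float64(45.0), np.float64(44.0)]
1.2
```

```bash
python3 - <<'E'
from h import *
s=snapshot("side")
for n,x,y,h,r,rt in [("mill",624,61.5,126,25,20),("vase",604,-52,118,21,16),("stick",556.5,15.5,120,25,17)]:
    a=np.linspace(0,6.28,40)
    P=np.array([proj(s,(x+r*np.cos(t),y+r*np.sin(t),12)) for t in a]+[proj(s,(x+rt*np.cos(t),y+rt*np.sin(t),12+h-(8 if n=="mill" else 0))) for t in a])
    m=masks_of("side",n+"_mid"); print(n,P.min(0).round(1),P.max(0).round(1))
    for k in m:
        ys,xs=np.nonzero(k["pixels"]); t=ys<ys.min()+8
        print("  ",k["rect"],"top8 cx",xs[t].mean().round(1),"pred",P[40:].mean(0).round(1))
E
```

```text
mill [330.9 163.3] [348.7 207.6]
   [334.2, 165.8, 350.7, 198.9] top8 cx 341.7 pred [341.2 167.9]
vase [334.3 192.9] [350.7 237.5]
   [334.9, 232.7, 356.4, 275.6] top8 cx 345.9 pred [344.1 197.3]
   [369.8, 225.7, 393.2, 270.6] top8 cx 384.0 pred [344.1 197.3]
   [333.7, 190.6, 353.1, 233.6] top8 cx 344.5 pred [344.1 197.3]
stick [310.1 177.4] [328.6 222.7]
   [314.5, 178.1, 329.7, 217.8] top8 cx 320.2 pred [319.1 181.6]
   [333.9, 192.1, 352.9, 231.8] top8 cx 344.7 pred [319.1 181.6]
```

jog_arm(targets="3 5 0 -7;3 5 0 -7;3 5 0 -7;3 5 0 -7;3 5 0 -4.8;3 5 0 0;3 5 0 0;3 5 0 0;3 5 0 0;2 5 0 0;2 5 0 0;0.7 4.2 0 0;0 0 0 0;0 0 0 0;0 0 0 0", jaw=-1, force=40)

```text
time_s: 2.9
ee_pos: [515.3, -57.7, 231.3]
orientation: [0.0, 0.996, -0.09, -0.0]
contact_force: [0.3, -0.6, -0.2]
finger_gap: 1.0
finger_force: 0.0
```

jog_arm(targets="1.2 2.3 0 0;1 2 0 0;1 2 0 0;1 1 0 0;0 0 -2 0;0 0 -2 0;0 0 -2 0;0 0 -2 0;0 0 0 0;0 0 0 0")

```text
time_s: 3.9
ee_pos: [557.6, 15.4, 151.5]
orientation: [0.0, 0.996, -0.09, -0.0]
contact_force: [0.6, -0.0, 0.4]
finger_gap: 1.002
finger_force: 0.0
```

```bash
python3 - <<'E'
from h import *
print(observe()["ee_pos"])
a=[snapshot(n)["img"][:,:,::-1] for n in("top","side")]
b=[cv2.resize(a[0][130:240,250:370],(480,440)),cv2.resize(a[1][140:265,280:400],(400,417))]
b[1]=cv2.copyMakeBorder(b[1],0,23,0,0,0)
cv2.imwrite("pics/p3.png",np.hstack([cv2.resize(b[0],(400,440)),b[1]]))
E
```

```text
[557.63056022  15.361391   151.50830823]
```

View pics/p3.png

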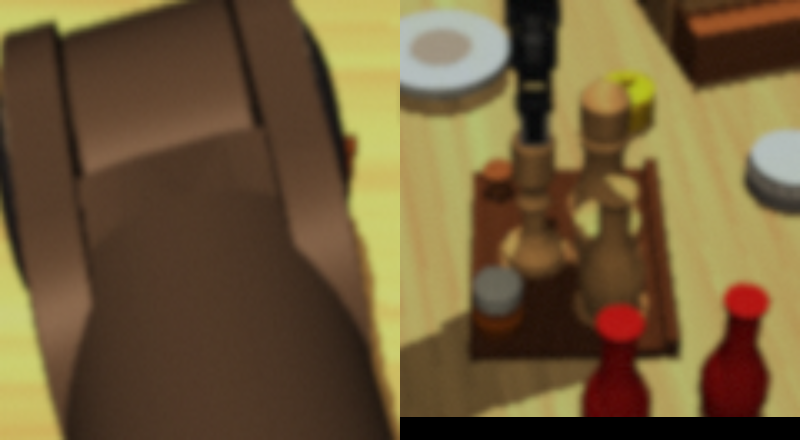

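jog_arm(targets="0 0 -1.5 0;0 0 -1.5 0;0 0 -1.5 0;0 0 -1.5 0;0 0 0 0;0 0 0 0")

```text
time_s: 4.6
ee_pos: [558.0, 16.5, 92.3]
orientation: [-0.0, 0.996, -0.089, 0.001]
contact_force: [0.3, 0.3, 0.5]
finger_gap: 1.001
finger_force: 0.0
```

jog_arm(targets="0 0 0 0;0 0 0 0;0 0 0 0;0 0 0 0;0 0 0 0;0 0 0 0;0 0 0 0;0 0 0 0;0 0 0 0;0 0 0 0;0 0 0 0;0 0 0 0", jaw=1, force=40)

```text
time_s: 5.8
ee_pos: [557.9, 16.8, 91.9]
orientation: [-0.0, 0.996, -0.089, 0.001]
contact_force: [-0.2, 0.2, 5.7]
finger_gap: 0.383
finger_force: 39.8
```

jog_arm(targets="0 0 1 0;0 0 2 0;0 0 3 0;0 0 3 0;0 0 3 0;0 0 2 0;-1 -2.4 0 0;-1 -3 0 0;-1 -3 0 0;-1 -3 0 0;-1 -3 0 0;-1 -3 0 0;-1 -3 0 0;-1.5 -3 0 0;-1.5 -3 0 0;-1.5 -3 0 0;-1.5 -3 0 0;0 0 0 0;0 0 0 0")

```text
time_s: 7.7
ee_pos: [426.8, -307.8, 231.4]
orientation: [-0.0, 0.996, -0.09, -0.0]
contact_force: [0.8, -0.3, -1.7]
finger_gap: 0.388
finger_force: 40.0
```

jog_arm(targets="0 0 -2 0;0 0 -3 0;0 0 -3 0;0 0 -3 0;0 0 -2 0;0 0 -1 0;0 0 -0.4 0;0 0 -0.2 0;0 0 0 0;0 0 0 0;0 0 0 0")

```text
time_s: 8.8
ee_pos: [427.9, -307.7, 86.1]
orientation: [0.0, 0.996, -0.089, 0.001]
contact_force: [0.0, -0.9, -1.5]
finger_gap: 0.388
finger_force: 40.1
```

```bash
python3 - <<'E'
from h import *
print(observe()["ee_pos"])
a=[snapshot(n)["img"][:,:,::-1] for n in("top","side")]
b=[cv2.resize(a[0][140:290,250:490],(400,250)),cv2.resize(a[1][140:380,250:410],(400,600))]
b[0]=cv2.copyMakeBorder(b[0],0,350,0,0,0)
cv2.imwrite("pics/p4.png",np.hstack(b))
E
```

```text
[ 427.8797139  -307.71540119   86.07736142]
```

View pics/p4.png

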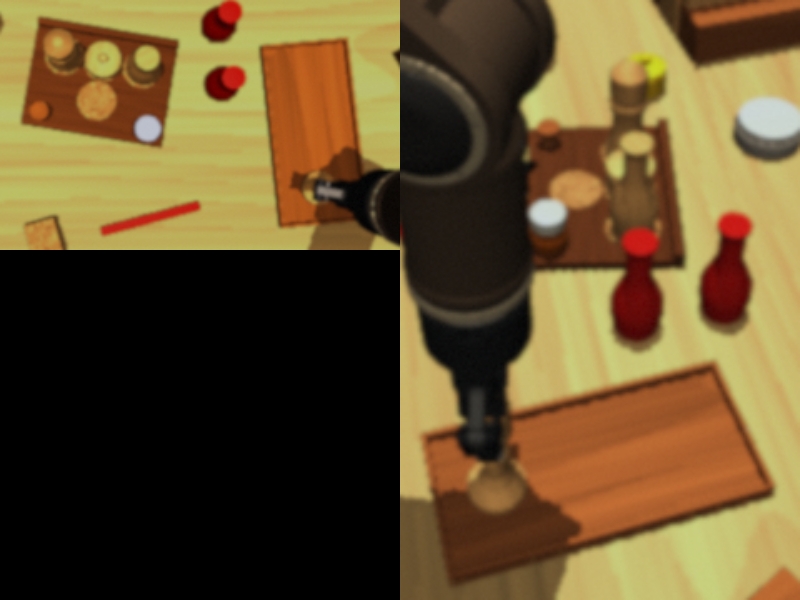

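jog_arm(targets="0 0 -0.1 0;0 0 -0.1 0;0 0 0 0;0 0 0 0")

```text
time_s: 9.3
ee_pos: [428.2, -307.7, 84.9]
orientation: [0.0, 0.996, -0.089, 0.001]
contact_force: [-2.7, 3.0, 12.9]
finger_gap: 0.385
finger_force: 41.3
```

jog_arm(targets="0 0 0 0;0 0 0 0;0 0 0 0;0 0 0 0;0 0 0 0;0 0 0 0;0 0 0 0;0 0 0 0;0 0 1 0;0 0 2 0;0 0 3 0;0 0 3 0;0 0 3 0;0 0 1.5 0", jaw=-1)

```text
time_s: 10.7
ee_pos: [428.4, -308.0, 221.9]
orientation: [0.001, 0.996, -0.089, 0.002]
contact_force: [0.6, 0.7, -0.5]
finger_gap: 0.996
finger_force: 0.0
```

jog_arm(targets="2 3 0.5 0;2.2 3.2 0.5 0;2.2 3.2 0 0;2.2 3.2 0 0;2.2 3.2 0 0;2.2 3.2 0 0;2.2 3.2 0 0;2.2 2.2 0 0;0.4 1 0 0;0 0 0 0;0 0 0 0")

```text
time_s: 11.8
ee_pos: [604.7, -54.7, 228.5]
orientation: [0.0, 0.996, -0.09, -0.0]
contact_force: [0.1, -0.7, -0.6]
finger_gap: 1.001
finger_force: 0.0
```

```bash
python3 - <<'E'
from h import *
print(observe()["ee_pos"])
s=snapshot("top");m=masks_of("top","stick_mid")
for k in m: print(k["score"],k["rect"])
print(proj(s,(428,-307.7,125)),proj(s,(428,-307.7,5)))
s=snapshot("side")
for k in masks_of("side","stick_mid"): print(k["score"],k["rect"])
print(proj(s,(428,-307.7,125)),proj(s,(428,-307.7,5)))
E
```

```text
[604.74533364 -54.65761239 228.49401229]
[458.73665179 255.4664829 ] [439.39663962 251.26666953]
0.68 [275.6, 297.5, 300.8, 342.8]
[284.37878487 302.17465636] [288.46889507 335.0781304 ]
```

jog_arm(targets="0 0.25 -1.5 0;0 0 -3 0;0 0 -3 0;0 0 -3 0;0 0 -2 0;0 0 -1.3 0;0 0 -1 0;0 0 0 0;0 0 0 0")

```text
time_s: 12.9
ee_pos: [606.0, -51.1, 81.1]
orientation: [-0.0, 0.996, -0.089, 0.001]
contact_force: [-0.1, -0.4, 0.7]
finger_gap: 0.998
finger_force: 0.0
```

jog_arm(targets="0 0 0 0;0 0 0 0;0 0 0 0;0 0 0 0;0 0 0 0;0 0 0 0;0 0 0 0;0 0 0 0;0 0 0 0;0 0 0 0;0 0 0 0;0 0 0 0", jaw=1)

```text
time_s: 14.1
ee_pos: [605.8, -50.6, 80.7]
orientation: [-0.0, 0.996, -0.089, 0.0]
contact_force: [-0.1, 1.5, 5.2]
finger_gap: 0.311
finger_force: 38.6
```

jog_arm(targets="0 0 1 0;0 0 2 0;0 0 3 0;0 0 3 0;0 0 3 0;0 0 2 0;-1 -2 0 0;-1.1 -2.8 0 0;-1.1 -2.8 0 0;-1.1 -2.8 0 0;-1.1 -2.8 0 0;-1.1 -2.8 0 0;-1.1 -2.8 0 0;-1.1 -2.8 0 0;-1.2 -2.4 0 0;0 -1 0 0;0 0 0 0;0 0 0 0")

```text
time_s: 15.9
ee_pos: [507.0, -299.7, 220.2]
orientation: [-0.0, 0.996, -0.089, -0.0]
contact_force: [-0.5, 0.3, -1.0]
finger_gap: 0.308
finger_force: 38.8
```

jog_arm(targets="0 0 -2 0;0 0 -3 0;0 0 -3 0;0 0 -3 0;0 0 -2 0;0 0 -1 0;0 0 -0.4 0;0 0 0 0;0 0 0 0")

```text
time_s: 16.8
ee_pos: [507.4, -301.0, 77.4]
orientation: [0.0, 0.996, -0.089, 0.001]
contact_force: [0.4, -0.2, -0.9]
finger_gap: 0.308
finger_force: 38.8
```

Down to 73.7, release, then over the mill (624.5, 61.5).

jog_arm(targets="0 0 -0.2 0;0 0 -0.1 0;0 0 -0.05 0;0 0 0 0;0 0 0 0")

```text
time_s: 17.3
ee_pos: [506.9, -301.2, 73.6]
orientation: [0.0, 0.996, -0.089, 0.001]
contact_force: [-0.1, 0.7, 5.4]
finger_gap: 0.308
finger_force: 38.9
```

jog_arm(targets="0 0 0 0;0 0 0 0;0 0 0 0;0 0 0 0;0 0 0 0;0 0 0 0;0 0 0 0;0 0 0 0;0 0 1 0;0 0 2 0;0 0 3 0;0 0 3 0;0 0 3 0;0 0 2.5 0", jaw=-1)

```text
time_s: 18.7
ee_pos: [506.7, -301.1, 220.5]
orientation: [0.0, 0.996, -0.089, 0.001]
contact_force: [0.3, -0.4, 0.3]
finger_gap: 0.999
finger_force: 0.0
```

jog_arm(targets="1 3 0.5 0;1 3.2 0.5 0;1 3.2 0 0;1 3.2 0 0;1 3.2 0 0;1 3.2 0 0;1 3.2 0 0;1 3.2 0 0;1 3.2 0 0;1 3.2 0 0;1 3 0 0;0.7 1.4 0 0;0 0 0 0;0 0 0 0")

```text
time_s: 20.1
ee_pos: [623.4, 59.7, 227.9]
orientation: [0.001, 0.996, -0.09, -0.0]
contact_force: [-0.1, -0.1, -0.7]
finger_gap: 0.998
finger_force: 0.0
```

jog_arm(targets="0 0.05 -1.5 0;0 0 -3 0;0 0 -3 0;0 0 -2.5 0;0 0 -2 0;0 0 -1 0;0 0 -1 0;0 0 0 0;0 0 0 0")

```text
time_s: 21.0
ee_pos: [623.8, 61.3, 88.3]
orientation: [-0.0, 0.996, -0.089, 0.0]
contact_force: [1.0, -0.0, 0.3]
finger_gap: 0.999
finger_force: 0.0
```

jog_arm(targets="0 0 0 0;0 0 0 0;0 0 0 0;0 0 0 0;0 0 0 0;0 0 0 0;0 0 0 0;0 0 0 0;0 0 0 0;0 0 0 0;0 0 0 0", jaw=1)

```text
time_s: 22.1
ee_pos: [624.0, 62.0, 88.5]
orientation: [-0.0, 0.996, -0.089, 0.001]
contact_force: [0.2, 1.8, 6.2]
finger_gap: 0.458
finger_force: 40.3
```

jog_arm(targets="0 0 1 0;0 0 2 0;0 0 3 0;0 0 3 0;0 0 3 0;0 0 2 0;-0.3 -2 0 0;-0.3 -3 0 0;-0.3 -3 0 0;-0.3 -3 0 0;-0.3 -3 0 0;-0.3 -3 0 0;-0.3 -3 0 0;-0.3 -3 0 0;-0.3 -3 0 0;-0.3 -3 0 0;-0.3 -3 0 0;-0.3 -3 0 0;0 -0.6 0 0;0 0 0 0")

```text
time_s: 24.1
ee_pos: [586.4, -296.2, 227.4]
orientation: [0.0, 0.996, -0.091, -0.001]
contact_force: [0.4, -0.0, -2.0]
finger_gap: 0.455
finger_force: 40.5
```

jog_arm(targets="0 0 -2 0;0 0 -3 0;0 0 -3 0;0 0 -3 0;0 0 -2 0;0 0 -1 0;0 0 -0.4 0;0 0 0 0;0 0 0 0")

```text
time_s: 25.0
ee_pos: [588.3, -294.5, 85.1]
orientation: [0.0, 0.996, -0.089, 0.001]
contact_force: [0.3, -0.6, -1.5]
finger_gap: 0.459
finger_force: 40.5
```

jog_arm(targets="0 0 -0.2 0;0 0 -0.1 0;0 0 -0.05 0;0 0 0 0;0 0 0 0")

```text
time_s: 25.5
ee_pos: [588.2, -294.6, 81.5]
orientation: [0.0, 0.996, -0.089, 0.001]
contact_force: [-1.1, 0.3, 5.6]
finger_gap: 0.46
finger_force: 40.8
```

jog_arm(targets="0 0 0 0;0 0 0 0;0 0 0 0;0 0 0 0;0 0 0 0;0 0 0 0;0 0 0 0;0 0 0 0;0 0 1 0;0 0 2 0;0 0 3 0;0 0 3 0;0 0 3 0;0 0 2 0;0 0 0 0;0 0 0 0", jaw=-1)

```text
time_s: 27.1
ee_pos: [587.5, -294.4, 220.9]
orientation: [0.0, 0.996, -0.089, 0.0]
contact_force: [0.3, 0.2, 0.2]
finger_gap: 1.003
finger_force: 0.0
```

```bash
python3 - <<'E'
from h import *
s=snapshot("top");m=masks_of("top","box_mid")
a=[s["img"][:,:,::-1],snapshot("side")["img"][:,:,::-1]]
for k in m:
    c=np.vstack(cv2.findContours(k["pixels"].astype(np.uint8),0,1)[0]); print(k["score"],k["rect"],ray(s,cv2.minEnclosingCircle(c)[0],44).round(1))
# cork spots on the bare board
hsv=cv2.cvtColor(s["img"],cv2.COLOR_RGB2HSV)
for n,p in dict(mill=(624,62),vase=(605.8,-50.6),stick=(557.9,16.8)).items(): 
    u=proj(s,(*p,12)); print(n,u.round(1),s["img"][int(u[1]),int(u[0])])
cv2.imwrite("pics/p5.png",np.hstack([cv2.resize(a[0][140:240,255:375],(480,400)),cv2.resize(a[1][140:300,280:408],(320,400))]))
print([(k["score"],k["rect"]) for q in("mill_mid","stick_mid","vase_mid") for k in masks_of("side",q)])
E
```

```text
0.86 [224.2, 141.9, 249.3, 159.8] [673.  181.3  44. ]
mill [288.6 172.9] [191 136  60]
vase [334.5 179.9] [190 137  61]
stick [307.2 199.5] [190 134  60]
[(0.88, [353.0, 275.6, 377.6, 321.0]), (0.49, [277.0, 296.2, 302.2, 342.1]), (0.35, [305.1, 218.4, 315.6, 240.6]), (0.32, [259.9, 287.2, 400.0, 375.1]), (0.6, [276.5, 298.9, 303.5, 343.0]), (0.91, [332.7, 230.0, 356.2, 275.6]), (0.85, [315.6, 284.5, 338.8, 330.9]), (0.52, [276.3, 143.2, 314.7, 170.7])]
```

View pics/p5.png

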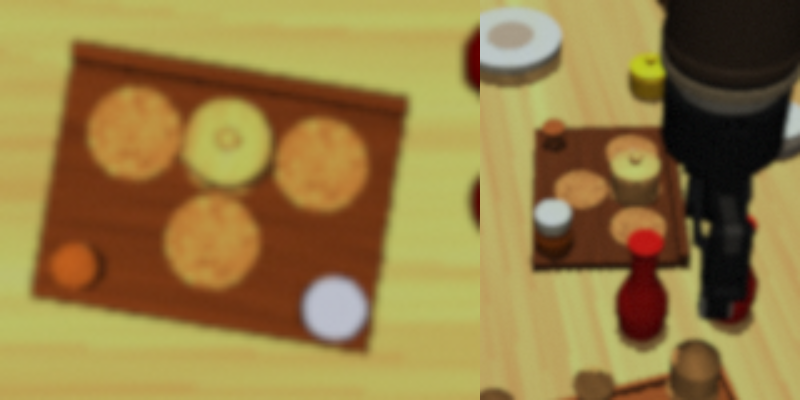

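```bash
python3 - <<'E'
from h import *
s=snapshot("top"); I=s["img"].astype(int); M=((I[:,:,1]>95)).astype(np.uint8)
for n,p,z,w in [("mill",(624,62),12,13),("vase",(605.8,-50.6),12,13),("stick",(557.9,16.8),12,13),("box",(613.5,5.5),44,12)]:
    u=proj(s,(*p,z)); K=np.zeros_like(M); cv2.circle(K,tuple(int(round(v)) for v in u),w,1,-1)
    c=max(cv2.findContours(M*K,0,1)[0],key=cv2.contourArea); e=cv2.fitEllipse(c); m=cv2.moments(c)
    q=(m["m10"]/m["m00"],m["m01"]/m["m00"]); print(n,u.round(1),e,ray(s,q,z).round(1),ray(s,e[0],z).round(1))
E
```

```text
mill [288.6 172.9] ((288.63177490234375, 173.02699279785156), (21.919815063476562, 24.00747299194336), 97.84850311279297) [623.7  62.3  12. ] [623.6  62.   12. ]
vase [334.5 179.9] ((334.823974609375, 180.87025451660156), (22.017780303955078, 22.45515251159668), 39.61915969848633) [603.4 -51.4  12. ] [603.4 -51.5  12. ]
stick [307.2 199.5] ((307.5024719238281, 199.823486328125), (22.35503387451172, 23.09213638305664), 44.598960876464844) [557.1  16.1  12. ] [557.2  16.1  12. ]
box [311.6 175.2] ((311.4161071777344, 175.1692352294922), (21.615732192993164, 21.89395523071289), 7.1505608558654785) [613.6   5.8  44. ] [613.6   5.8  44. ]
```

jog_arm(targets="0.2 2.5 0 0;0.2 3 0 0;0.2 3 0 0;0.3 3 0 0;0.3 3 0 0;0.3 3 0 0;0.3 3 0 0;0.3 3 0 0;0.3 3 0 0;0.2 2.4 0 0;0 1 0 0;0 0 0 0;0 0 0 0")

```text
time_s: 28.75
ee_pos: [613.4, 3.0, 220.1]
orientation: [0.001, 0.996, -0.09, -0.0]
contact_force: [0.3, -1.6, 0.4]
finger_gap: 0.999
finger_force: 0.0
```

jog_arm(targets="0 0.15 -2 0;0 0 -3 0;0 0 -3 0;0 0 -3 0;0 0 -3 0;0 0 -2 0;0 0 -2 0;0 0 -1 0;0 0 -0.7 0;0 0 0 0;0 0 0 0")

```text
time_s: 29.85
ee_pos: [614.0, 5.7, 24.0]
orientation: [0.0, 0.996, -0.089, 0.001]
contact_force: [0.1, -0.2, 0.7]
finger_gap: 1.002
finger_force: 0.0
```

jog_arm(targets="0 0 -0.5 0;0 0 -0.3 0;0 0 0 0;0 0 0 0")

```text
time_s: 30.25
ee_pos: [613.5, 6.1, 15.4]
orientation: [0.0, 0.996, -0.089, 0.0]
contact_force: [0.3, -0.8, 0.4]
finger_gap: 0.995
finger_force: 0.0
```

jog_arm(targets="0 0 0 0;0 0 0 0;0 0 0 0;0 0 0 0;0 0 0 0;0 0 0 0;0 0 0 0;0 0 0 0;0 0 0 0;0 0 0 0", jaw=1, force=30)

```text
time_s: 31.25
ee_pos: [613.7, 6.1, 15.7]
orientation: [-0.0, 0.996, -0.089, 0.0]
contact_force: [-1.3, -1.2, 5.9]
finger_gap: 0.598
finger_force: 31.4
```

jog_arm(targets="0 0 1 0;0 0 2 0;0 0 3 0;0 0 3 0;0 0 1 0;0 0 0 0;0 0 0 0")

```text
time_s: 31.95
ee_pos: [612.8, 5.9, 114.4]
orientation: [0.0, 0.996, -0.089, -0.001]
contact_force: [0.8, -0.4, -1.3]
finger_gap: 0.598
finger_force: 31.5
```

jog_arm(targets="-0.9 2 0 0;-0.9 3 0 0;-0.9 3 0 0;-0.9 3 0 0;-0.9 3 0 0;-0.9 3 0 0;-0.9 3 0 0;-0.9 3 0 0;-0.9 3 0 0;-0.9 2 0 0;-0.2 0.4 0 0;0 0 0 0;0 0 0 0")

```text
time_s: 33.25
ee_pos: [521.8, 288.2, 114.4]
orientation: [0.001, 0.996, -0.09, -0.0]
contact_force: [-0.0, 0.1, -0.7]
finger_gap: 0.596
finger_force: 31.5
```

jog_arm(targets="0 0 -2 0;0 0 -2 0;0 0 -2 0;0 0 -1 0;0 0 -0.5 0;0 0 0 0;0 0 0 0")

```text
time_s: 33.95
ee_pos: [522.1, 290.1, 41.0]
orientation: [-0.0, 0.996, -0.089, 0.0]
contact_force: [0.2, -0.2, 0.6]
finger_gap: 0.599
finger_force: 31.5
```

jog_arm(targets="-0.1 0 -0.3 0;0 0 -0.2 0;0 0 -0.1 0;0 0 -0.1 0;0 0 0 0;0 0 0 0")

```text
time_s: 34.55
ee_pos: [520.5, 290.1, 33.7]
orientation: [-0.0, 0.996, -0.089, 0.0]
contact_force: [-1.4, 0.1, 5.3]
finger_gap: 0.6
finger_force: 31.9
```

```bash
python3 - <<'E'
from h import *
a=[snapshot(n)["img"][:,:,::-1] for n in("top","side")]
b=[cv2.resize(a[0][150:290,150:490],(800,330)),cv2.resize(a[1][120:220,250:410],(400,250))]
b[1]=cv2.copyMakeBorder(b[1],0,0,0,400,0)
cv2.imwrite("pics/p6.png",np.vstack(b))
E
```

```text
(no output)
```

View pics/p6.png

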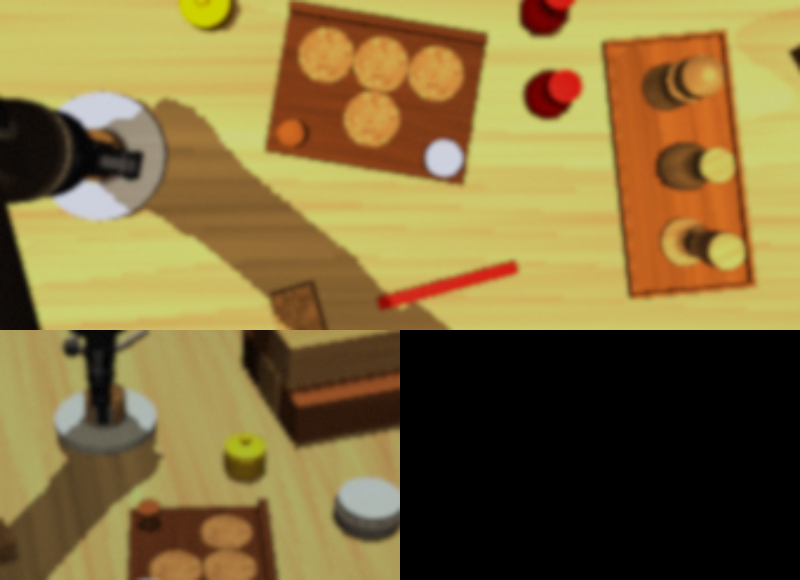

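jog_arm(targets="0 0 0 0;0 0 0 0;0 0 0 0;0 0 0 0;0 0 0 0;0 0 0 0;0 0 0 0;0 0 0 0;0 0 1 0;0 0 2 0;0 0 3 0;0 0 3 0;0 0 4 0;0 0 4 0;0 0 2 0", jaw=-1, force=40)

```text
time_s: 36.15
ee_pos: [521.4, 290.9, 228.1]
orientation: [-0.002, 0.996, -0.089, 0.002]
contact_force: [0.3, -0.0, -0.1]
finger_gap: 1.002
finger_force: 0.0
```

jog_arm(targets="0.5 -3 0 0;0.5 -4 0 0;0.5 -4 0 0;0.5 -4 0 0;0.5 -4 0 0;0.5 -4 0 0;0.5 -4 0 0;0.5 -4 0 0;0.5 -4 0 0;0.5 -4 0 0;0.5 -4 0 0;0.5 -4 0 0;0.5 -4 0 0;0.3 -4 0 0;0 -3 0 0;0 -0.5 0 0;0 0 0 0;0 0 0 0")

```text
time_s: 37.95
ee_pos: [588.8, -293.3, 223.7]
orientation: [-0.001, 0.996, -0.088, 0.0]
contact_force: [-0.0, 1.4, 0.1]
finger_gap: 1.0
finger_force: 0.0
```

```bash
python3 - <<'E'
from h import *
s=snapshot("top")
for k in masks_of("top","box_mid"):
    c=np.vstack(cv2.findContours(k["pixels"].astype(np.uint8),0,1)[0]); print(k["score"],k["rect"],ray(s,cv2.minEnclosingCircle(c)[0],64).round(1))
i=s["img"][180:250,165:225,::-1]; cv2.imwrite("pics/p7.png",cv2.resize(i,None,fx=5,fy=5))
E
```

```text
0.91 [224.8, 139.5, 247.9, 162.1] [667.4 179.   64. ]
0.79 [176.5, 201.9, 201.2, 229.6] [520.  286.6  64. ]
```

View pics/p7.png

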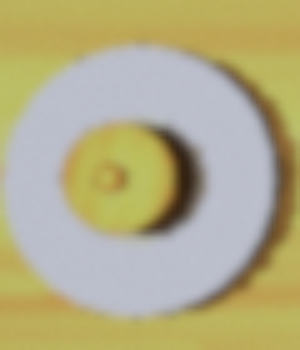

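jog_arm(targets="0 -0.2 -2 0;0 0 -3 0;0 0 -3 0;0 0 -2.5 0;0 0 -2 0;0 0 -1 0;0 0 -0.6 0;0 0 0 0;0 0 0 0")

```text
time_s: 38.95
ee_pos: [589.1, -297.0, 83.4]
orientation: [0.0, 0.996, -0.089, 0.001]
contact_force: [1.1, 0.8, -0.4]
finger_gap: 1.0
finger_force: 0.0
```

jog_arm(targets="0 0 0 0;0 0 0 0;0 0 0 0;0 0 0 0;0 0 0 0;0 0 0 0;0 0 0 0;0 0 0 0;0 0 0 0;0 0 0 0;0 0 0 0", jaw=1)

```text
time_s: 40.05
ee_pos: [589.1, -296.6, 83.0]
orientation: [-0.0, 0.996, -0.089, 0.001]
contact_force: [-0.4, 2.3, 6.2]
finger_gap: 0.458
finger_force: 40.3
```

jog_arm(targets="0 0 1 0;0 0 2 0;0 0 3 0;0 0 3 0;0 0 3 0;0 0 2 0;0.3 2 0 0;0.3 3 0 0;0.3 3 0 0;0.3 3 0 0;0.3 3 0 0;0.3 3 0 0;0.3 3 0 0;0.3 3 0 0;0.3 3 0 0;0.3 3 0 0;0.3 3 0 0;0.3 3 0 0;0 0.9 0 0;0 0 0 0")

```text
time_s: 42.05
ee_pos: [624.1, 63.5, 222.2]
orientation: [-0.0, 0.996, -0.088, -0.0]
contact_force: [0.4, -0.4, -2.2]
finger_gap: 0.455
finger_force: 40.5
```

jog_arm(targets="0 0 -2 0;0 0 -3 0;0 0 -3 0;0 0 -3 0;0 0 -1.5 0;0 0 -0.8 0;0 0 0 0;0 0 0 0")

```text
time_s: 42.85
ee_pos: [625.2, 61.2, 90.3]
orientation: [0.0, 0.996, -0.09, 0.001]
contact_force: [-0.0, -0.3, -0.9]
finger_gap: 0.46
finger_force: 40.3
```

jog_arm(targets="0 0.1 0 0;0 0 -0.05 0;0 0 0 0;0 0 0 0")

```text
time_s: 43.25
ee_pos: [624.7, 63.0, 89.1]
orientation: [0.0, 0.996, -0.089, 0.0]
contact_force: [0.9, -0.1, 0.6]
finger_gap: 0.455
finger_force: 40.4
```

jog_arm(targets="0 0 0 0;0 0 0 0;0 0 0 0;0 0 0 0;0 0 0 0;0 0 0 0;0 0 0 0;0 0 0 0;0 0 1 0;0 0 2 0;0 0 3 0;0 0 3 0;0 0 3 0;0 0 2 0", jaw=-1)

```text
time_s: 44.65
ee_pos: [625.2, 63.2, 232.2]
orientation: [-0.0, 0.996, -0.089, 0.002]
contact_force: [0.5, 0.3, 0.2]
finger_gap: 0.999
finger_force: 0.0
```

jog_arm(targets="-1 -2 0 0;-1.1 -3 0 0;-1.1 -3 0 0;-1 -3 0 0;-1 -3 0 0;-1 -3 0 0;-1 -3 0 0;-1 -3 0 0;-1 -3 0 0;-1 -3 0 0;-1 -3 0 0;-0.6 -3 0 0;0 -1.4 0 0;0 0 0 0;0 0 0 0")

```text
time_s: 46.15
ee_pos: [507.2, -299.4, 228.9]
orientation: [-0.001, 0.996, -0.089, 0.0]
contact_force: [0.4, 0.1, 0.6]
finger_gap: 0.997
finger_force: 0.0
```

jog_arm(targets="-0.3 0 -2 0;0 0 -3 0;0 0 -3 0;0 0 -3 0;0 0 -2.5 0;0 0 -1 0;0 0 -1 0;0 0 0 0;0 0 0 0")

```text
time_s: 47.05
ee_pos: [504.2, -300.8, 74.7]
orientation: [0.0, 0.996, -0.089, 0.001]
contact_force: [-0.1, 0.7, -0.6]
finger_gap: 1.002
finger_force: 0.0
```

jog_arm(targets="0 0 0 0;0 0 0 0;0 0 0 0;0 0 0 0;0 0 0 0;0 0 0 0;0 0 0 0;0 0 0 0;0 0 0 0;0 0 0 0;0 0 0 0", jaw=1)

```text
time_s: 48.15
ee_pos: [503.8, -300.8, 74.2]
orientation: [0.0, 0.996, -0.089, 0.0]
contact_force: [0.3, 1.6, 5.2]
finger_gap: 0.312
finger_force: 37.4
```

jog_arm(targets="0 0 1 0;0 0 2 0;0 0 3 0;0 0 3 0;0 0 3 0;0 0 2 0;1 2 0 0;1.1 2.8 0 0;1.1 2.8 0 0;1.1 2.8 0 0;1.1 2.8 0 0;1.1 2.8 0 0;1.1 2.8 0 0;1.1 2.8 0 0;1.2 2.4 0 0;0 1 0 0;0 0 0 0;0 0 0 0")

```text
time_s: 49.95
ee_pos: [601.9, -52.4, 213.8]
orientation: [0.001, 0.996, -0.09, -0.0]
contact_force: [-0.2, -0.2, 0.2]
finger_gap: 0.308
finger_force: 38.0
```

jog_arm(targets="0 0 -2 0;0 0 -3 0;0 0 -3 0;0 0 -3 0;0 0 -1.5 0;0 0 -0.8 0;0 0 0 0;0 0 0 0")

```text
time_s: 50.75
ee_pos: [603.1, -51.8, 81.9]
orientation: [0.0, 0.996, -0.09, 0.001]
contact_force: [0.2, -0.6, -0.9]
finger_gap: 0.309
finger_force: 38.5
```

jog_arm(targets="0 0 -0.1 0;0 0 0 0;0 0 0 0")

```text
time_s: 51.05
ee_pos: [603.2, -51.5, 81.2]
orientation: [0.0, 0.996, -0.089, 0.001]
contact_force: [-0.1, -1.3, 5.4]
finger_gap: 0.308
finger_force: 38.5
```

jog_arm(targets="0 0 0 0;0 0 0 0;0 0 0 0;0 0 0 0;0 0 0 0;0 0 0 0;0 0 0 0;0 0 0 0;0 0 1 0;0 0 2 0;0 0 3 0;0 0 3 0;0 0 3 0;0 0 2.5 0", jaw=-1)

```text
time_s: 52.45
ee_pos: [602.8, -50.9, 227.6]
orientation: [-0.0, 0.996, -0.089, 0.001]
contact_force: [0.4, 0.1, 0.7]
finger_gap: 0.999
finger_force: 0.0
```

jog_arm(targets="-1.8 -2 0 0;-2 -3 0 0;-2 -3 0 0;-2 -3 0 0;-2 -3 0 0;-2 -3 0 0;-2 -3 0 0;-2 -3 0 0;-1.8 -2.6 0 0;0 0 0 0;0 0 0 0")

```text
time_s: 53.55
ee_pos: [426.3, -307.3, 225.5]
orientation: [0.0, 0.996, -0.09, 0.0]
contact_force: [0.4, -0.0, 1.3]
finger_gap: 1.002
finger_force: 0.0
```

jog_arm(targets="0 0 -2 0;0 0 -3 0;0 0 -3 0;0 0 -3 0;0 0 -1.5 0;0 0 -1 0;0 0 -0.5 0;0 0 0 0;0 0 0 0")

```text
time_s: 54.45
ee_pos: [427.1, -307.0, 85.6]
orientation: [0.0, 0.996, -0.089, 0.001]
contact_force: [-0.1, -0.0, 0.5]
finger_gap: 1.0
finger_force: 0.0
```

jog_arm(targets="0 0 0 0;0 0 0 0;0 0 0 0;0 0 0 0;0 0 0 0;0 0 0 0;0 0 0 0;0 0 0 0;0 0 0 0;0 0 0 0;0 0 0 0", jaw=1)

```text
time_s: 55.55
ee_pos: [426.7, -307.0, 85.2]
orientation: [0.0, 0.996, -0.089, 0.0]
contact_force: [-1.0, 1.2, 6.2]
finger_gap: 0.39
finger_force: 39.6
```

jog_arm(targets="0 0 1 0;0 0 2 0;0 0 3 0;0 0 3 0;0 0 3 0;0 0 2 0;1 2.3 0 0;1 3 0 0;1 3 0 0;1 3 0 0;1 3 0 0;1 3 0 0;1 3 0 0;1.5 3 0 0;1.5 3 0 0;1.5 3 0 0;1.5 3 0 0;0 0 0 0;0 0 0 0")

```text
time_s: 57.45
ee_pos: [556.2, 16.6, 224.7]
orientation: [0.0, 0.996, -0.088, -0.0]
contact_force: [-0.4, -0.2, -1.6]
finger_gap: 0.39
finger_force: 40.1
```

jog_arm(targets="0 0 -2 0;0 0 -3 0;0 0 -3 0;0 0 -2 0;0 0 0 0;0 0 0 0")

```text
time_s: 58.05
ee_pos: [556.3, 14.9, 125.3]
orientation: [0.0, 0.996, -0.09, -0.0]
contact_force: [-0.1, -0.4, -0.9]
finger_gap: 0.386
finger_force: 40.1
```

jog_arm(targets="0.05 0.05 -1.5 0;0 0 -1.2 0;0 0 -0.4 0;0 0 -0.15 0;0 0 0 0;0 0 0 0")

```text
time_s: 58.65
ee_pos: [557.3, 16.5, 92.9]
orientation: [-0.0, 0.996, -0.089, 0.0]
contact_force: [0.5, -0.5, -1.5]
finger_gap: 0.385
finger_force: 40.1
```

jog_arm(targets="0 0 -0.05 0;0 0 0 0;0 0 0 0;0 0 0 0")

```text
time_s: 59.05
ee_pos: [557.4, 16.6, 92.3]
orientation: [-0.0, 0.996, -0.089, 0.0]
contact_force: [-0.4, 0.0, 4.1]
finger_gap: 0.385
finger_force: 40.5
```

Contact made; release, rise, move away toward the start side, and look.

jog_arm(targets="0 0 0 0;0 0 0 0;0 0 0 0;0 0 0 0;0 0 0 0;0 0 0 0;0 0 0 0;0 0 0 0;0 0 1 0;0 0 2 0;0 0 3 0;0 0 3 0;0 0 3 0;0 0 2 0", jaw=-1)

```text
time_s: 60.45
ee_pos: [557.6, 16.7, 235.0]
orientation: [-0.0, 0.996, -0.089, 0.002]
contact_force: [0.5, -0.2, -0.0]
finger_gap: 0.999
finger_force: 0.0
```

jog_arm(targets="-1 -3 0 0;-1.5 -4 0 0;-1.5 -4 0 0;-1.5 -4 0 0;-1.5 -4 0 0;-1.5 -4 0 0;-1.5 -4 0 0;-1.5 -4 0 0;-1.5 -4 0 0;-1.5 -4 0 0;-1 -3 0 0;0 0 0 0;0 0 0 0;0 0 0 0")

```text
time_s: 61.85
ee_pos: [402.7, -402.2, 232.1]
orientation: [-0.0, 0.996, -0.088, 0.0]
contact_force: [0.0, 0.6, -0.7]
finger_gap: 1.003
finger_force: 0.0
```

```bash
python3 - <<'E'
from h import *
S={n:snapshot(n) for n in("top","side")}
for n,p,z in [("mill",(623.7,62.2),138),("vase",(603.4,-51.5),130),("stick",(557.1,16.1),132)]:
    print(n,*[(proj(S[c],(*p,z))-(0,0)).round(1) for c in S])
a=[S[n]["img"][:,:,::-1] for n in S]
cv2.imwrite("pics/p8.png",np.hstack([cv2.resize(a[0][140:240,255:375],(480,400)),cv2.resize(a[1][140:260,270:366],(320,400))]))
E
```

```text
mill [284.4 164.7] [340.9 165.2]
vase [338.  174.4] [343.7 197.2]
stick [306.5 196.1] [319.1 181.4]
```

View pics/p8.png

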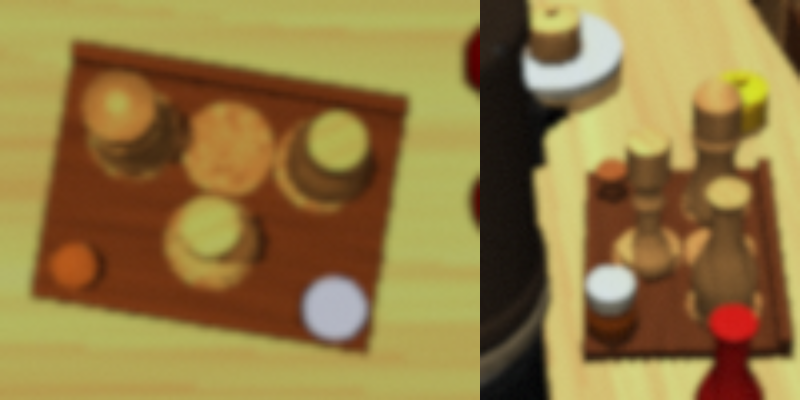

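The mill, vase and stick stand on their own spots (mill at 118,105, vase at 338,141, stick at 212,228 in the crop). The jar is still at (334,308), and the box is on the turntable.

```bash
python3 -c "
from rig import *
print(job_done())"
```

```text
the job is handed in; nothing more can be done
None
```

The job is handed in at about 62 s of the 136 s allowed: the box stands at the middle of the turntable, and the mill, vase and candlestick are upright on their own cork spots (within about 2 mm in the last pictures). The jar has not moved, and the hand-in call returned no verdict.

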